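# Lay out the dewar pressure circuit parts in their nests

### The job

Lay out the parts for the dewar rebuild: put the chrome valve, the blue cap, the bronze bushing and the copper reducer each upright, as it stands now, into the white nest whose recess matches the shape and size of its foot, resting flat on the recess floor. Leave the steel hex nut and the small white-lidded jar where they stand.

Things in the scene. Friction and masses are not known exactly. Their poses are not given: they have to be found in the camera images.
- valve: Chrome valve, loose, 0.45 kg. A square block 34 x 34 mm, 30 mm high, on a flat foot; a pipe stub at each end along x (axis 16 mm up, collars 25 mm across), 90 mm long in all; on the block a bonnet (30 mm across, to 47 mm high) and a thin screw (to 60 mm). The block's +y and -y sides are free to grip. Origin: centre of the underside; x along the stubs, z up. Lies along nest_valve, either way round.
- cap: Blue polycarbonate cap, loose, about 0.06 kg: a plain round disc 56 mm across and 32 mm high with an upright, finely ribbed side. Origin: centre of the underside; z up. Goes into nest_cap.
- bushing: Bronze flanged bushing, loose, about 0.16 kg: a square flange 40 x 40 mm, 8 mm thick, lies on the bench, and a round hollow barrel 30 mm across (bore 22 mm) rises from it to 38 mm above the underside. Origin: centre of the underside; z up, x and y along the flange's sides. Goes into nest_bushing, at any yaw.
- reducer: Copper pipe reducer, loose, about 0.12 kg, standing on its wide end: 35 mm across up to 34 mm high, tapering to a neck 23 mm across from 44 to 62 mm (its top). Origin: centre of the underside; z up. Goes into nest_reducer.
- nest_valve: White rectangular plate 120 x 64 mm (x, y) with a long rectangular recess 106 x 50 mm, for the valve. Fixed to the bench; 9 mm thick. The recess is 5 mm deep with a black floor 4 mm above the bench. Origin: centre of the plate's underside, below the centre of the recess; z up, x and y along the plate's sides.
- nest_cap: White square plate 84 x 84 mm with a large round recess 72 mm across, for the cap. Fixed to the bench; 9 mm thick. The recess is 5 mm deep with a black floor 4 mm above the bench. Origin: centre of the plate's underside, below the centre of the recess; z up, x and y along the plate's sides.
- nest_bushing: White square plate 74 x 74 mm with a square recess 58 x 58 mm, for the bushing. Fixed to the bench; 9 mm thick. The recess is 5 mm deep with a black floor 4 mm above the bench. Origin: centre of the plate's underside, below the centre of the recess; z up, x and y along the plate's sides.
- nest_reducer: White square plate 70 x 70 mm with a small round recess 52 mm across, for the reducer. Fixed to the bench; 9 mm thick. The recess is 5 mm deep with a black floor 4 mm above the bench. Origin: centre of the plate's underside, below the centre of the recess; z up, x and y along the plate's sides.
- hex_nut: Dark steel hexagon nut, 46 mm across flats, 20 mm high, lying flat, loose; a bystander to be left alone. Origin: centre of the underside.
- sealant_jar: Closed grey jar with a white lid, 48 mm across and 52 mm high, standing, loose; a bystander to be left alone. Origin: centre of the underside.

How it is judged:
By the outcome, as a careful person would: the job done as asked, in the order asked, and still so for the second after the job is handed in, with the robot touching nothing.
It also fails if it takes over 141 s, if anything falls off the work surface, if the arm or the gripper's body presses on something with over 40 N, if the wrist force passes 120 N, or if a joint passes its speed limit or range.

### The arm

A 6-joint arm with a two-finger parallel gripper is mounted at the origin on the work surface. World frame = base frame: x ahead of the robot, y to its left, z up, the work surface at z = 0. Lengths are in m, angles in rad, forces in N, time in s.
With the tool pointing down it reaches from about 0.25 to 0.725 m from the base axis. Payload 4 kg.
Tool frame: the origin (TCP) lies between the finger pads; the fingertips stand 14 mm ahead of it and the grasp point (between the pads) lies 5 mm behind it (env.tip_reach is the distance from the TCP to the fingertips, in m); z points along the fingers, y is the direction in which the jaws open and shut (so a half turn about z gives the same grasp; the last joint's range is limited). The gripper opens to 85 mm and grips with 20 to 120 N. Pads are 22 mm wide; open, the fingers measure 114 mm over their backs; the gripper's body (76 mm by 85 mm) begins 54 mm behind the grasp point. The pads swing forward as they close: fully open they stand 13 mm farther back than shut.
Start: joints at [-1.252, 0.241, 0.005, 1.335, 0, 1.571], TCP at [0.157, -0.475, 0.245] pointing down, gripper open.
Joint ranges: [-2.72, 2.72], [-1.05, 1.87], [-1.09, 1.28], [-1.99, 2.15], [-1.42, 1.44], [-3.14, 3.14]. Speed limits (rad/s): [2.79, 2.79, 3.14, 3.14, 3.14, 3.14].

### API

Orientations are given as a unit quaternion [w, x, y, z].
In Python, from rig import sensors, grab_frame, ticket, look_for, silhouettes, env gives the robot as it stands. The module is installed in compiled form; this text tells all that it offers.
- The arm moves only by the shell command python3 -m inch 'ROWS' [OPENING]. ROWS is a JSON object of lists of equal length, an entry for each row: "xyz": the shift along the tool's x, y, z in m, a list of three; "spin": the turn about the tool's z in rad. A call has 1 to 20 rows; each row is the pose to reach, as a shift and turn from the pose commanded when the call began, along the tool's axes at that moment; what a row does not reach only later rows make up. A row lasts 1/10 s, in which the tool goes at most 50 mm and 8.59 degrees, less where a joint would pass 70% of its speed; a pose out of reach is approached as far as the arm can. A call with a gripper value outside its range is refused whole. OPENING is the finger opening in m, from 0 to 0.0854, set as the call begins (- or left out, the last holds). The fingers move at their own pace and stop on an object; the grip force is fixed at half the most. Time passes only in rows, so rows that repeat a pose let the fingers close. It gives the time, the measured TCP pose, the force and the opening at its end, in the units of the state.
- sensors.read_state(): the state, without advancing time (a new reading comes with each control period).
- grab_frame(name): name is "scene" or "top" or "wrist"; returns a dict with "color" (400x640x3 uint8, red, green, blue), "fov_y" (degrees; the focal length in pixels is half the picture's height over the tangent of half this angle, whatever the lens; pixels are square), "cx", "cy" (the principal point, pixels), "dist_coeffs" ([k1, k2, p1, p2, k3] as OpenCV has them; the pictures are not rectified), "extrinsics" (4x4, takes a point from camera to world coordinates). Camera axes: x right, y down, z forward; pixel columns grow to the right and rows downward; lengths in m; the calibration is good to about 2 mm. A picture is of the moment at which its call begins. There is no depth.
- ticket.sign_off(): hands the job in, once; it reports no verdict.
Trained networks look in a picture, given as the dict that the camera call returned (one of the last four; its "shot" number tells which), for a name from the list of things; names that differ only in an ending like _2 or _b are one class to them, and where a whole thing is asked for, a point or a joint stands for the part that bears it (a point fixed in the world has none). Each returns a list of dicts, best first, with "confidence" (0 to 1); they miss things now and then, are a little off and sometimes report something else, mostly with a low value. They report only what shows in the picture. A call takes as long as a camera call.
- look_for(picture, thing): "pixel" ([column, row] in pixels, amid what is visible of it).
- silhouettes(picture, thing): "region" (400x640 bool, what is visible of it) and "pixel" ([column, row] in pixels, amid what is visible of it).
The state is a dict: "time_s": time; "joint_pos": joint angles; "dq": joint speeds; "tau": joint torques, N m; "tool_pos": TCP position; "orientation": TCP orientation; "ft_force": force on the tool from outside, world axes, zero at the start; "torque": the same for the moment, N m; "opening": finger opening in m.
Only numpy, scipy, OpenCV 4.12 (cv2) and the standard library are available. Lean on these libraries where they do the work, as an engineer would, in place of code of your own. Each camera call takes 0.05 s, during which the arm holds its last target. There are 200 camera calls.

## Working session

There is one attempt and no reset: what is moved stays moved. The work goes in short steps, Python scripts to look and compute and a shell command to move; the robot and the scene stay as the last step left them, time stands still between calls to the robot, and variables do not carry over. Pictures are saved under pics/ and viewed, about 12 in all and at most 16, crops included, and the job is handed in when it is done.

```bash
mkdir -p pics; cat > h.py <<'E'
import numpy as np, cv2
from rig import sensors, grab_frame, ticket, look_for, silhouettes, env
def K(p):
    f=200/np.tan(np.radians(p["fov_y"])/2); return np.array([[f,0,p["cx"]],[0,f,p["cy"]],[0,0,1.]])
def w(p,px,z):
    px=np.array(px,float).reshape(-1,1,2)
    u=cv2.undistortPoints(px,K(p),np.array(p["dist_coeffs"],float)).reshape(-1,2)
    T=np.array(p["extrinsics"]); d=np.c_[u,np.ones(len(u))]@T[:3,:3].T; o=T[:3,3]
    return o+d*((z-o[2])/d[:,2])[:,None]
def save(p,n,crop=None,s=1):
    im=p["color"][:,:,::-1]
    if crop: im=im[crop[1]:crop[3],crop[0]:crop[2]]
    cv2.imwrite("pics/"+n,cv2.resize(im,None,fx=s,fy=s,interpolation=cv2.INTER_CUBIC))
E
python3 - <<'E'
from h import *
t=grab_frame("top");s=grab_frame("scene")
save(t,"top0.png");save(s,"scene0.png")
print(np.round(t["extrinsics"],3),t["fov_y"],t["dist_coeffs"]);print(np.round(s["extrinsics"],3))
H=dict(valve=.03,cap=.032,bushing=.03,reducer=.04,nest_valve=.009,nest_cap=.009,nest_bushing=.009,nest_reducer=.009,hex_nut=.02,sealant_jar=.052)
for n,h in H.items():
    for p,l in((t,"top"),(s,"scene")):
        for r in silhouettes(p,n)[:2]:
            m=r["region"].astype(np.uint8); rc=cv2.minAreaRect(cv2.findNonZero(m))
            print(n,l,round(r["confidence"],2),np.round(r["pixel"]),m.sum(),np.round(w(p,r["pixel"],h)[0],3),np.round(rc[0]),np.round(rc[1]),round(rc[2]))
print(sensors.read_state())
E
```

```text
[[-0.015 -0.998  0.057  0.483]
 [-1.     0.015 -0.001  0.015]
 [-0.    -0.057 -0.998  0.773]
 [ 0.     0.     0.     1.   ]] 57.03244667916906 [-0.06346108  0.          0.          0.          0.        ]
[[-0.889  0.233 -0.393  0.892]
 [ 0.457  0.492 -0.741  0.633]
 [ 0.02  -0.839 -0.544  0.517]
 [ 0.     0.     0.     1.   ]]
valve top 0.65 [193. 174.] 518 [0.594 0.269 0.03 ] [194. 174.] [40. 19.] 90
valve scene 0.64 [366. 291.] 968 [0.599 0.271 0.03 ] [367. 297.] [28. 50.] 52
cap top 0.85 [402. 161.] 604 [ 0.614 -0.159  0.032] [396. 163.] [26. 27.] 90
cap scene 0.8 [272. 189.] 387 [ 0.623 -0.123  0.032] [273. 189.] [21. 21.] 82
bushing top 0.73 [456. 170.] 382 [ 0.594 -0.269  0.03 ] [456. 171.] [19. 22.] 80
bushing scene 0.68 [262. 166.] 182 [ 0.603 -0.254  0.03 ] [261. 168.] [16. 14.] 66
bushing scene 0.62 [272. 187.] 359 [ 0.619 -0.136  0.03 ] [273. 188.] [19. 20.] 90
reducer top 0.55 [192. 246.] 337 [0.448 0.267 0.04 ] [194. 246.] [16. 23.] 90
reducer scene 0.77 [430. 269.] 499 [0.464 0.285 0.04 ] [430. 265.] [32. 19.] 90
nest_valve top 0.97 [322. 168.] 1727 [0.606 0.004 0.009]
[... 1079 characters left out ...]
 0.052] [327. 250.] [30. 22.] 90
{'time_s': 1.1, 'joint_pos': array([-1.25198213e+00,  2.40579652e-01,  5.02382459e-03,  1.33519230e+00,
        9.07184629e-06,  1.57082454e+00]), 'dq': array([-0.00194931, -0.00087212, -0.00061898, -0.00113293,  0.00184682,
       -0.00128234]), 'tau': array([ 8.40611247e-04, -3.72221160e+01,  2.52695453e+01,  1.18678745e-03,
        1.83224365e-04, -5.47506104e-06]), 'tool_pos': array([ 0.15672717, -0.47481611,  0.24532575]), 'orientation': array([2.30715338e-05, 9.87323809e-01, 1.58718923e-01, 8.30375201e-06]), 'ft_force': array([ 0.02113531, -0.19506174, -0.46216163]), 'torque': array([-0.02289973, -0.03377408, -0.00031592]), 'opening': 0.085592646136259}
```

```bash
python3 - <<'E'
import cv2
a=cv2.imread("pics/top0.png")[120:290,150:490]
cv2.imwrite("pics/topc.png",cv2.resize(a,(800,400),interpolation=cv2.INTER_CUBIC))
E
```

```text
(no output)
```

View pics/topc.png

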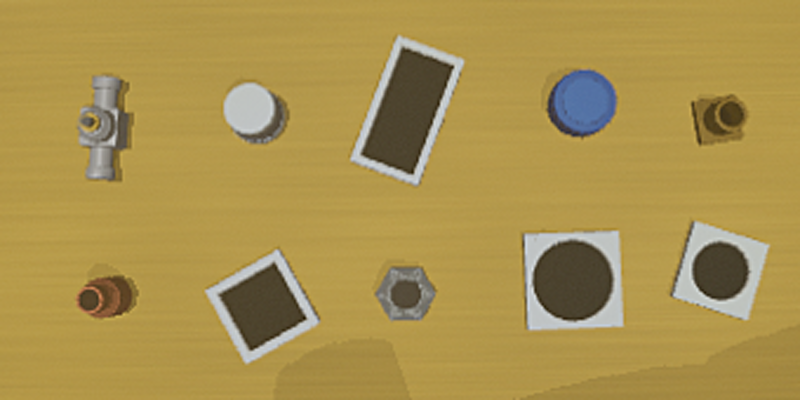

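View pics/scene0.png

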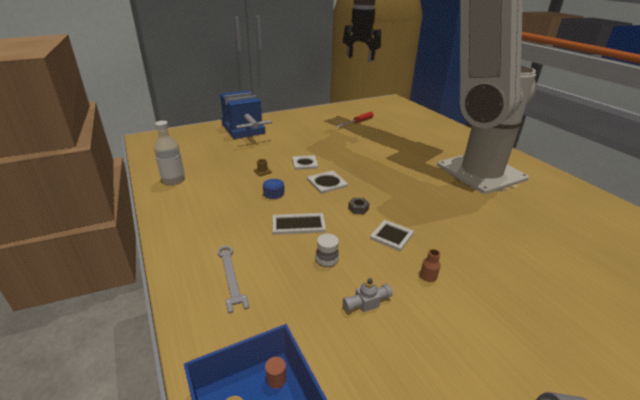

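The top view crop (scale 2.35) shows the valve at (103,127), cap at (582,102), bushing at (720,118), reducer at (105,297), the nests, the nut and the jar. Everything is upright and well separated. Next I'll fit model silhouettes to get accurate poses.

```bash
cat >> h.py <<'E'
from scipy.optimize import minimize
def cyl(r,z0,z1,n=32):
    a=np.arange(n)*2*np.pi/n; return np.r_[tuple(np.c_[r*np.cos(a),r*np.sin(a),0*a+z] for z in(z0,z1))]
def box(x,y,z0,z1): return np.array([[i*x/2,j*y/2,z] for i in(1,-1) for j in(1,-1) for z in(z0,z1)])
def stub(x0,x1,r,n=24): 
    a=np.arange(n)*2*np.pi/n; return np.r_[tuple(np.c_[0*a+x,r*np.cos(a),.016+r*np.sin(a)] for x in(x0,x1))]
M=dict(valve=[box(.034,.034,0,.03),stub(-.045,.045,.009),stub(-.045,-.033,.0125),stub(.033,.045,.0125),cyl(.015,.03,.047),cyl(.003,.047,.06)],
 cap=[cyl(.028,0,.032)],bushing=[box(.04,.04,0,.008),cyl(.015,.008,.038)],
 reducer=[cyl(.0175,0,.034),np.r_[cyl(.0175,.034,.034),cyl(.0115,.044,.044)],cyl(.0115,.044,.062)],
 nest_valve=[box(.12,.064,0,.009)],nest_cap=[box(.084,.084,0,.009)],nest_bushing=[box(.074,.074,0,.009)],nest_reducer=[box(.07,.07,0,.009)],
 hex_nut=[cyl(.0266,0,.02,6)],sealant_jar=[cyl(.024,0,.052)])
def proj(p,P):
    T=np.linalg.inv(np.array(p["extrinsics"]))
    return cv2.projectPoints(P.reshape(-1,1,3),cv2.Rodrigues(T[:3,:3])[0],T[:3,3],K(p),np.array(p["dist_coeffs"],float))[0].reshape(-1,2)
def render(p,name,q,z=0,S=4):
    c,s=np.cos(q[2]),np.sin(q[2]); im=np.zeros((400*S,640*S),np.uint8)
    for P in M[name]:
        X=P@np.array([[c,s,0],[-s,c,0],[0,0,1]])+[q[0],q[1],z]
        h=cv2.convexHull(((proj(p,X)+.5)*S*16).astype(np.int32)); cv2.fillConvexPoly(im,h,1,cv2.LINE_8,4)
    return im
def fit(p,name,q0,z=0,region=None):
    if region is None:
        r=silhouettes(p,name)
        if not r: return None
        region=r[0]["region"]
    m=cv2.resize(region.astype(np.uint8),None,fx=4,fy=4,interpolation=cv2.INTER_NEAREST)
    def f(q):
        r=render(p,name,q,z); return 1-(r&m).sum()/max(1,(r|m).sum())
    best=None
    for y in ([q0[2]] if len(q0)>2 else np.radians([0,22,45,67,90,112,135,157])):
        b=minimize(f,[q0[0],q0[1],y],method="Nelder-Mead",options=dict(initial_simplex=np.array([q0[0],q0[1],y])+np.array([[0,0,0],[.01,0,0],[0,.01,0],[0,0,.2]]),maxiter=60))
        if best is None or b.fun<best.fun: best=b
    return best.x,1-best.fun
def go(x,y,z,yaw):
    "shift in tool axes, spin; yaw=heading of tool x, deg (mod 180)"
    s=sensors.read_state();w_,a,b,c=s["orientation"]
    from scipy.spatial.transform import Rotation as R
    Rm=R.from_quat([a,b,c,w_]).as_matrix(); yn=np.degrees(np.arctan2(Rm[1,0],Rm[0,0]))
    d=Rm.T@(np.array([x,y,z])-s["tool_pos"]); sp=-((yaw-yn+90)%180-90)
    print("t",round(s["time_s"],1),"pos",np.round(s["tool_pos"],4),"yaw",round(yn,1),"j",np.round(s["joint_pos"],2),"shift",np.round(d,4),"spin",round(np.radians(sp),4))
E
python3 - <<'E'
from h import *
p=grab_frame("top"); s=grab_frame("scene")
q=dict(valve=(.594,.269),cap=(.614,-.159),bushing=(.594,-.265),reducer=(.448,.26),nest_valve=(.606,.004),nest_cap=(.461,-.141),nest_bushing=(.433,.131),nest_reducer=(.46,-.273),hex_nut=(.446,.004),sealant_jar=(.603,.136))
for n,v in q.items():
    for c in(p,s):
        r=fit(c,n,v)
        if r: print(n,np.round(r[0][:2],4),round(np.degrees(r[0][2]),1),round(r[1],3))
go(.597,.262,.25,-4)
E
```

```text
valve [0.594 0.269] 0.0 0.0
valve [0.5951 0.2718] -3.6 0.907
cap [ 0.612  -0.1511] 6.7 0.941
bushing [ 0.5967 -0.2757] 11.6 0.821
bushing [ 0.594 -0.265] 0.0 0.0
reducer [0.448  0.2701] -1.3 0.936
reducer [0.4456 0.2681] 6.1 0.906
nest_valve [0.6108 0.0028] 158.3 0.94
nest_valve [0.6085 0.0032] 158.8 0.958
nest_cap [ 0.456  -0.1413] -0.6 0.968
nest_cap [ 0.4557 -0.1399] 1.4 0.948
nest_bushing [0.4382 0.1343] 28.6 0.961
nest_bushing [0.436  0.1332] 30.8 0.939
nest_reducer [ 0.463  -0.2726] -18.4 0.965
nest_reducer [ 0.4625 -0.2721] 71.9 0.933
hex_nut [0.448  0.0076] 148.6 0.93
hex_nut [0.446 0.004] 0.0 0.0
sealant_jar [0.6053 0.1351] 4.3 0.892
sealant_jar [0.6035 0.1348] 5.2 0.868
t 2.2 pos [ 0.1567 -0.4748  0.2453] yaw 18.3 j [-1.25  0.24  0.01  1.34  0.    1.57] shift [ 0.649  -0.5617 -0.0047] spin 0.3886
```

```bash
python3 -m inch '{"xyz":[[0.65,-0.57,0.02],[0.65,-0.57,0.02],[0.65,-0.57,0.02],[0.65,-0.57,0.02],[0.65,-0.57,0.02],[0.65,-0.57,0.02],[0.65,-0.57,0.02],[0.65,-0.57,0.02],[0.65,-0.57,0.02],[0.65,-0.57,0.02],[0.65,-0.57,0.02],[0.65,-0.57,0.02],[0.65,-0.57,0.02],[0.65,-0.57,0.02],[0.65,-0.57,0.02],[0.65,-0.57,0.02],[0.65,-0.57,0.02],[0.65,-0.57,0.02],[0.65,-0.57,0.02],[0.65,-0.57,0.02]],"spin":[0.38,0.38,0.38,0.38,0.38,0.38,0.38,0.38,0.38,0.38,0.38,0.38,0.38,0.38,0.38,0.38,0.38,0.38,0.38,0.38]}' 0.085
python3 - <<'E'
from h import *
p=grab_frame("wrist");save(p,"w1.png");print(np.round(p["extrinsics"],3))
for n,v in dict(valve=(.595,.271),reducer=(.447,.269),sealant_jar=(.604,.135)).items():
    r=fit(p,n,v)
    if r: print(n,np.round(r[0][:2],4),round(np.degrees(r[0][2]),1),round(r[1],3))
go(.595,.271,.03,-3.6)
E
```

```text
time_s: 4.2
tool_pos: [0.5699, 0.0195, 0.2265]
orientation: [-0.019, 1.0, 0.008, -0.001]
ft_force: [0.7, 0.1, 0.5]
opening: 0.0851
[[ 0.016 -0.961 -0.275  0.64 ]
 [-0.999 -0.026  0.033  0.014]
 [-0.039  0.274 -0.961  0.355]
 [ 0.     0.     0.     1.   ]]
valve [0.5975 0.2718] 176.3 0.911
reducer [0.4485 0.2674] 27.9 0.932
sealant_jar [0.608 0.133] 3.7 0.884
t 4.4 pos [0.5692 0.0194 0.2265] yaw 0.9 j [0.01 0.39 0.16 1.35 0.04 3.14] shift [ 0.0301 -0.2434  0.2059] spin 0.0784
```

View pics/w1.png

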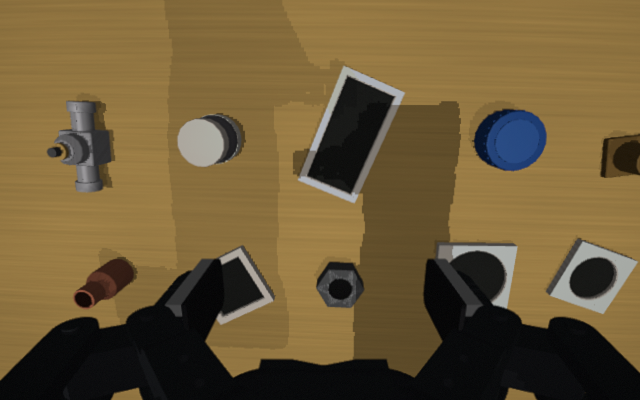

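The wrist view at height shows the valve at (83,148), the reducer at (105,283), the jar at (208,140) and the nests, which agrees with the fits. Joint 6 hit its limit, so I'll use the opposite yaw branch.

```bash
python3 -m inch '{"xyz":[[0,0,0],[0,0,0],[0,0,0],[0,0,0],[0.03,-0.24,0.02],[0.03,-0.24,0.02],[0.03,-0.24,0.02],[0.03,-0.24,0.02],[0.03,-0.24,0.02],[0.03,-0.24,0.02],[0.03,-0.24,0.02],[0.03,-0.24,0.02],[0.03,-0.24,0.02],[0.03,-0.24,0.02],[0.03,-0.24,0.02],[0.03,-0.24,0.02],[0.03,-0.24,0.02],[0.03,-0.24,0.02],[0.03,-0.24,0.02],[0.03,-0.24,0.02]],"spin":[-0.5,-0.5,-0.5,-0.5,-3.06,-3.06,-3.06,-3.06,-3.06,-3.06,-3.06,-3.06,-3.06,-3.06,-3.06,-3.06,-3.06,-3.06,-3.06,-3.06]}' 0.085
python3 - <<'E'
from h import *
go(.5965,.2715,.10,176.4);print(sensors.read_state()["orientation"])
E
```

```text
time_s: 6.4
tool_pos: [0.5952, 0.2602, 0.2161]
orientation: [-0.003, 0.11, 0.994, 0.019]
ft_force: [-0.5, 0.3, 0.2]
opening: 0.0851
t 6.4 pos [0.5952 0.2602 0.2161] yaw 167.4 j [0.4  0.55 0.39 1.4  0.04 0.62] shift [-0.      0.007   0.1164] spin -0.1569
[-0.00321187  0.10973805  0.99377509  0.01892919]
```

```bash
python3 -m inch '{"xyz":[[0,0,0.05],[0,0,0.05],[0,0,0.05],[0,0,0.05],[0,0,0.05],[0,0,0.05]],"spin":[0,0,0,0,0,0]}' 0.085
python3 - <<'E'
from h import *
from scipy.spatial.transform import Rotation as R
go(.5965,.2715,.10,176.4);q=sensors.read_state()["orientation"];print(q,R.from_quat(q[[1,2,3,0]]).as_matrix().round(4))
E
```

```text
time_s: 7.0
tool_pos: [0.5967, 0.2629, 0.168]
orientation: [-0.002, 0.113, 0.993, 0.02]
ft_force: [-0.5, 0.5, 1.4]
opening: 0.085
t 7.0 pos [0.5967 0.2629 0.168 ] yaw 167.1 j [0.4  0.57 0.3  1.28 0.04 0.63] shift [0.0016 0.0057 0.0683] spin -0.1631
[-0.00152944  0.11275409  0.99342275  0.01988527] [[-0.9746  0.2241  0.0014]
 [ 0.224   0.9738  0.0399]
 [ 0.0075  0.0392 -0.9992]]
```

```bash
python3 -m inch '{"xyz":[[0.002,0.006,0.03],[0.002,0.006,0.05],[0.002,0.006,0.068],[0.002,0.006,0.068],[0.002,0.006,0.068]],"spin":[-0.163,-0.163,-0.163,-0.163,-0.163]}' 0.085
python3 - <<'E'
from h import *
go(.5965,.2718,.02,176.4)
p=grab_frame("wrist");save(p,"w2.png")
r=fit(p,"valve",(.5965,.2718,np.radians(-3.6)));print(r,[x["confidence"] for x in silhouettes(p,"valve")])
E
```

```text
time_s: 7.5
tool_pos: [0.5951, 0.2714, 0.0988]
orientation: [-0.001, 0.031, 0.999, 0.019]
ft_force: [0.9, 0.0, 0.9]
opening: 0.0849
t 7.5 pos [0.5951 0.2714 0.0988] yaw 176.4 j [0.41 0.62 0.2  1.14 0.04 0.48] shift [-0.0017 -0.0026  0.0788] spin -0.0001
(array([ 0.59748213,  0.27167944, -0.06378242]), np.float64(0.9309669790227858)) [0.94]
```

View pics/w2.png

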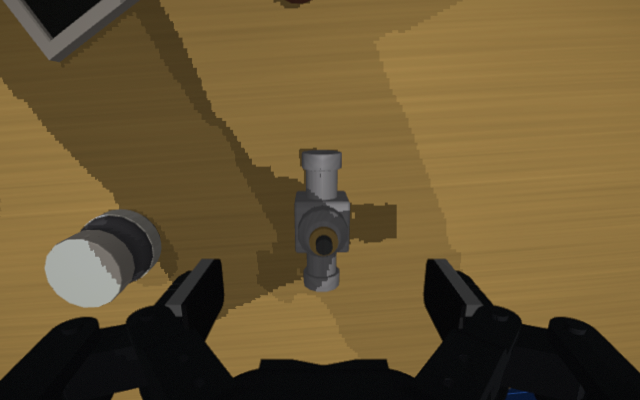

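The valve, around (322,220), sits midway between the fingers, aligned with them. Descending and gripping.

```bash
python3 -m inch '{"xyz":[[-0.002,-0.002,0.03],[-0.002,-0.002,0.06],[-0.002,-0.003,0.0785],[-0.002,-0.003,0.0785],[-0.002,-0.003,0.0785],[-0.002,-0.003,0.0785]],"spin":[0,0,0,0,0,0]}' 0.085
python3 -m inch '{"xyz":[[0,0,0],[0,0,0],[0,0,0],[0,0,0],[0,0,0],[0,0,0],[0,0,0],[0,0,0],[0,0,0],[0,0,0]],"spin":[0,0,0,0,0,0,0,0,0,0]}' 0.0
python3 -m inch '{"xyz":[[0,0,-0.03],[0,0,-0.08],[0,0,-0.08],[0,0,-0.08]],"spin":[0,0,0,0]}' 0.0
python3 - <<'E'
from h import *
go(.609,.003,.095,158.3)
E
```

```text
time_s: 8.25
tool_pos: [0.598, 0.2719, 0.0218]
orientation: [0.0, 0.031, 0.999, 0.02]
ft_force: [-0.3, -0.0, 0.4]
opening: 0.0849
time_s: 9.25
tool_pos: [0.5971, 0.2717, 0.0206]
orientation: [-0.001, 0.031, 0.999, 0.02]
ft_force: [-1.2, 1.2, 5.4]
opening: 0.0333
time_s: 9.65
tool_pos: [0.5971, 0.2682, 0.1002]
orientation: [-0.001, 0.032, 0.999, 0.019]
ft_force: [-0.2, -0.0, -3.6]
opening: 0.0328
t 9.7 pos [0.5971 0.2682 0.1002] yaw 176.4 j [0.41 0.62 0.21 1.14 0.04 0.47] shift [-0.0286 -0.2639 -0.0051] spin 0.3156
```

```bash
python3 -m inch '{"xyz":[[-0.029,-0.264,-0.006],[-0.029,-0.264,-0.006],[-0.029,-0.264,-0.006],[-0.029,-0.264,-0.006],[-0.029,-0.264,-0.006],[-0.029,-0.264,-0.006],[-0.029,-0.264,-0.006],[-0.029,-0.264,-0.006],[-0.029,-0.264,-0.006],[-0.029,-0.264,-0.006],[-0.029,-0.264,-0.006]],"spin":[0.316,0.316,0.316,0.316,0.316,0.316,0.316,0.316,0.316,0.316,0.316]}' 0.0
python3 - <<'E'
from h import *
p=grab_frame("wrist");save(p,"w3.png")
for n,v in dict(nest_valve=(.609,.003,np.radians(-21.7)),nest_cap=(.456,-.141,0),nest_bushing=(.437,.134,.5),hex_nut=(.448,.006,.1)).items():
    r=fit(p,n,v); print(n,r)
go(.6095,.003,.026,158.3)
E
```

```text
time_s: 10.75
tool_pos: [0.6088, 0.0043, 0.0951]
orientation: [-0.005, 0.187, 0.982, 0.019]
ft_force: [-0.1, -0.2, -4.0]
opening: 0.033
nest_valve (array([ 0.6102158 ,  0.00172963, -0.37506218]), np.float64(0.41335246610372167))
nest_cap (array([ 0.45683132, -0.14259636,  0.01993404]), np.float64(0.9928547671204597))
nest_bushing None
hex_nut (array([0.44772527, 0.00629687, 0.50020747]), np.float64(0.9535749265426053))
t 11.0 pos [0.609  0.0032 0.0954] yaw 158.3 j [-0.01  0.55  0.07  1.09  0.04  0.37] shift [-0.0017 -0.0024  0.0693] spin 0.0007
```

View pics/w3.png

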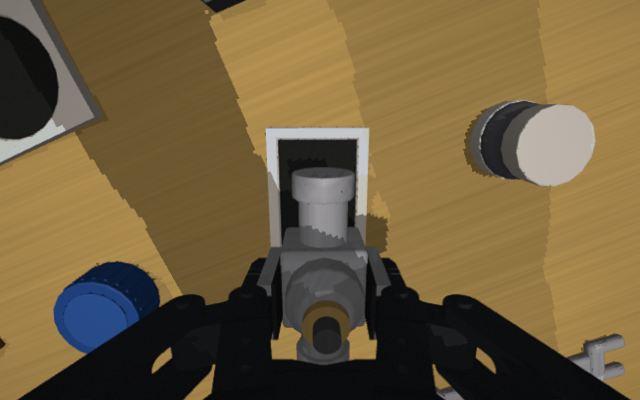

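The valve is over its recess and aligned with it: the recess centre column is about 318 and the stub about 323.

```bash
python3 -m inch '{"xyz":[[-0.002,-0.001,0.03],[-0.002,-0.002,0.055],[-0.002,-0.002,0.067],[-0.002,-0.002,0.07],[-0.002,-0.002,0.07],[-0.002,-0.002,0.07]],"spin":[0,0,0,0,0,0]}' 0.0
python3 -m inch '{"xyz":[[0,0,0],[0,0,0],[0,0,0],[0,0,0],[0,0,0],[0,0,0]],"spin":[0,0,0,0,0,0]}' 0.085
python3 -m inch '{"xyz":[[0,0,-0.04],[0,0,-0.09],[0,0,-0.12],[0,0,-0.12],[0,0,-0.12]],"spin":[0,0,0,0,0]}' 0.085
python3 - <<'E'
from h import *
p=grab_frame("wrist");save(p,"w4.png")
for n,v,z in(("valve",(.609,.003,-.38),.004),("cap",(.612,-.151,0),0),("bushing",(.597,-.275,.2),0),("nest_cap",(.456,-.141,0),0)):
    print(n,fit(p,n,v,z))
go(.612,-.152,.10,158)
E
```

```text
time_s: 11.6
tool_pos: [0.6108, 0.0029, 0.026]
orientation: [-0.004, 0.188, 0.982, 0.019]
ft_force: [-0.6, -0.4, -2.8]
opening: 0.0327
time_s: 12.2
tool_pos: [0.61, 0.0029, 0.0253]
orientation: [-0.005, 0.188, 0.982, 0.019]
ft_force: [0.2, 0.5, -0.2]
opening: 0.0846
time_s: 12.7
tool_pos: [0.6107, -0.0017, 0.1461]
orientation: [-0.004, 0.188, 0.982, 0.019]
ft_force: [0.2, 0.1, -0.4]
opening: 0.0851
valve (array([ 0.61172428,  0.00149283, -0.36647588]), np.float64(0.9316127750741334))
cap (array([ 0.61141919, -0.15188393,  0.21327202]), np.float64(0.8808535501698093))
bushing (array([ 0.59852524, -0.27877802,  0.12562982]), np.float64(0.973907249466951))
nest_cap (array([ 0.45648763, -0.14251835,  0.02106949]), np.float64(0.9853809754075712))
t 12.9 pos [ 0.609  -0.0016  0.1433] yaw 158.3 j [-0.02  0.52  0.14  1.2   0.04  0.36] shift [-0.0592 -0.14    0.0374] spin 0.0053
```

View pics/w4.png

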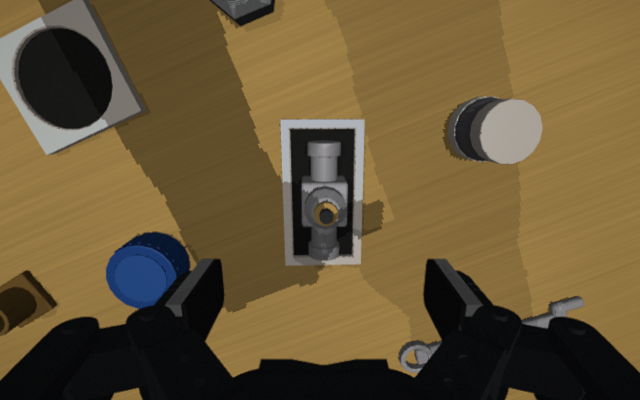

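The valve is in its recess, upright, at (323,205). The cap is next, at (148,270).

```bash
python3 -m inch '{"xyz":[[-0.059,-0.14,0],[-0.059,-0.14,0],[-0.059,-0.14,0.02],[-0.059,-0.14,0.037],[-0.059,-0.14,0.037],[-0.059,-0.14,0.037],[-0.059,-0.14,0.037]],"spin":[0,0,0,0,0,0,0]}' 0.085
python3 - <<'E'
from h import *
p=grab_frame("wrist")
for n,v in(("cap",(.612,-.151,0)),("bushing",(.597,-.275,.2)),("nest_cap",(.456,-.141,0)),("nest_reducer",(.463,-.272,-.32))):
    print(n,fit(p,n,v,0))
go(.6118,-.152,.02,158.3)
E
```

```text
time_s: 13.65
tool_pos: [0.6137, -0.1509, 0.1031]
orientation: [-0.004, 0.187, 0.982, 0.019]
ft_force: [-0.5, -0.6, 0.3]
opening: 0.0848
cap (array([ 0.61141791, -0.15209055,  0.12653287]), np.float64(0.9572823471482854))
bushing (array([ 0.59820582, -0.27730889,  0.17121322]), np.float64(0.9325798079786706))
nest_cap (array([ 0.45662408, -0.1426722 ,  0.02030723]), np.float64(0.9889517914160905))
nest_reducer (array([ 0.46257657, -0.27522486, -0.32238501]), np.float64(0.9865088172439026))
t 13.9 pos [ 0.6137 -0.1513  0.1033] yaw 158.4 j [-0.26  0.6   0.17  1.15  0.04  0.12] shift [ 0.0003 -0.0043  0.0832] spin 0.0014
```

```bash
python3 -m inch '{"xyz":[[0.0005,-0.004,0.03],[0.0005,-0.004,0.06],[0.0005,-0.004,0.083],[0.0005,-0.004,0.083],[0.0005,-0.004,0.083],[0.0005,-0.004,0.083]],"spin":[0,0,0,0,0,0]}' 0.085
python3 -m inch '{"xyz":[[0,0,0],[0,0,0],[0,0,0],[0,0,0],[0,0,0],[0,0,0],[0,0,0],[0,0,0]],"spin":[0,0,0,0,0,0,0,0]}' 0.0
python3 -m inch '{"xyz":[[0,0,-0.03],[0,0,-0.06],[0,0,-0.06],[0,0,-0.06]],"spin":[0,0,0,0]}' 0.0
python3 - <<'E'
from h import *
go(.4565,-.1415,.08,158.3)
E
```

```text
time_s: 14.5
tool_pos: [0.6125, -0.1527, 0.0212]
orientation: [-0.003, 0.188, 0.982, 0.019]
ft_force: [0.4, -0.7, 0.6]
opening: 0.0852
time_s: 15.3
tool_pos: [0.6124, -0.1528, 0.0215]
orientation: [-0.003, 0.188, 0.982, 0.019]
ft_force: [-0.6, 1.0, 6.0]
opening: 0.054
time_s: 15.7
tool_pos: [0.6118, -0.155, 0.0804]
orientation: [-0.003, 0.188, 0.982, 0.019]
ft_force: [-0.2, 0.1, -0.7]
opening: 0.0543
t 15.7 pos [ 0.6118 -0.155   0.0804] yaw 158.3 j [-0.26  0.61  0.13  1.1   0.04  0.11] shift [ 0.1493 -0.045   0.0008] spin -0.0001
```

```bash
python3 -m inch '{"xyz":[[0.149,-0.045,0],[0.149,-0.045,0],[0.149,-0.045,0],[0.149,-0.045,0],[0.149,-0.045,0],[0.149,-0.045,0],[0.149,-0.045,0]],"spin":[0,0,0,0,0,0,0]}' 0.0
python3 - <<'E'
from h import *
p=grab_frame("wrist");save(p,"w5.png")
go(.4565,-.142,.0255,158.3)
E
```

```text
time_s: 16.4
tool_pos: [0.458, -0.1419, 0.0802]
orientation: [-0.004, 0.188, 0.982, 0.019]
ft_force: [0.2, -0.0, -0.4]
opening: 0.0543
t 16.4 pos [ 0.4579 -0.1418  0.0802] yaw 158.3 j [-0.32  0.35 -0.31  0.92  0.04  0.06] shift [ 0.0004 -0.0026  0.0546] spin 0.0004
```

View pics/w5.png

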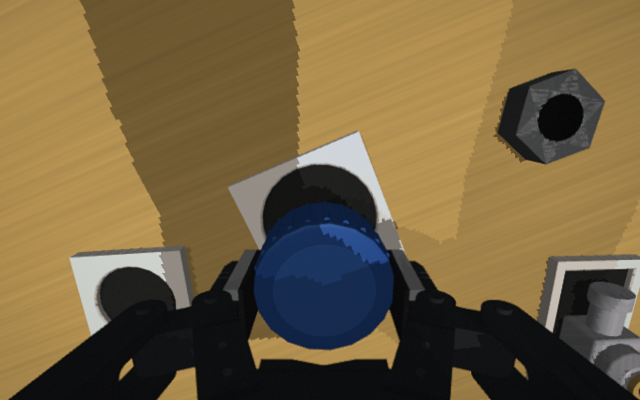

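The blue cap, at (324,275), is held level and its column matches the recess centre at about 320. Lowering and releasing.

```bash
python3 -m inch '{"xyz":[[0.0005,-0.001,0.025],[0.0005,-0.002,0.045],[0.0005,-0.002,0.053],[0.0005,-0.002,0.0545],[0.0005,-0.002,0.0545],[0.0005,-0.002,0.0545]],"spin":[0,0,0,0,0,0]}' 0.0
python3 -m inch '{"xyz":[[0,0,0],[0,0,0],[0,0,0],[0,0,0],[0,0,0],[0,0,0]],"spin":[0,0,0,0,0,0]}' 0.085
python3 -m inch '{"xyz":[[0,0,-0.04],[0,0,-0.08],[0,0,-0.08],[0,0,-0.08]],"spin":[0,0,0,0]}' 0.085
python3 - <<'E'
from h import *
p=grab_frame("wrist");save(p,"w6.png")
for n,v,z in(("cap",(.456,-.142,0),.004),("nest_cap",(.456,-.141,0),0),("nest_reducer",(.463,-.272,-.32),0)):
    print(n,fit(p,n,v,z))
go(.598,-.278,.10,100);go(.598,-.278,.10,158)
E
```

```text
time_s: 17.05
tool_pos: [0.4558, -0.1412, 0.0258]
orientation: [-0.004, 0.188, 0.982, 0.019]
ft_force: [0.7, 0.3, -0.1]
opening: 0.0547
time_s: 17.65
tool_pos: [0.4547, -0.141, 0.0255]
orientation: [-0.005, 0.188, 0.982, 0.019]
ft_force: [0.7, 0.2, 0.2]
opening: 0.0847
time_s: 18.05
tool_pos: [0.4558, -0.1444, 0.1065]
orientation: [-0.003, 0.188, 0.982, 0.018]
ft_force: [-0.4, 0.4, -0.6]
opening: 0.0851
cap (array([ 0.45470589, -0.14209527,  0.061285  ]), np.float64(0.9460314816357125))
nest_cap (array([ 0.45683153, -0.14222277,  0.01820973]), np.float64(0.5391301706330608))
nest_reducer (array([ 0.46237084, -0.2748964 , -0.31920669]), np.float64(0.619671685416171))
t 18.2 pos [ 0.4537 -0.1436  0.1041] yaw 158.3 j [-0.33  0.32 -0.28  0.99  0.04  0.05] shift [-0.1838 -0.0715 -0.0019] spin 1.0176
t 18.2 pos [ 0.4537 -0.1436  0.1041] yaw 158.3 j [-0.33  0.32 -0.28  0.99  0.04  0.05] shift [-0.1838 -0.0715 -0.0019] spin 0.0054
```

View pics/w6.png

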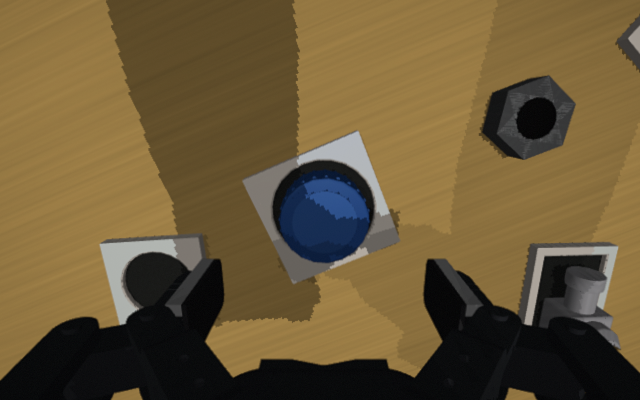

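The cap is seated within its recess, at (322,210). Next is the bushing.

```bash
python3 -m inch '{"xyz":[[-0.184,-0.0715,-0.002],[-0.184,-0.0715,-0.002],[-0.184,-0.0715,-0.002],[-0.184,-0.0715,-0.002],[-0.184,-0.0715,-0.002],[-0.184,-0.0715,-0.002],[-0.184,-0.0715,-0.002],[-0.184,-0.0715,-0.002]],"spin":[0,0,0,0,0,0,0,0]}' 0.085
python3 - <<'E'
from h import *
p=grab_frame("wrist");save(p,"w7.png")
print(fit(p,"bushing",(.598,-.278,.15)),fit(p,"bushing",(.598,-.278,.25)))
go(.598,-.278,.026,158.3)
E
```

```text
time_s: 19.05
tool_pos: [0.5983, -0.2774, 0.1022]
orientation: [-0.005, 0.188, 0.982, 0.019]
ft_force: [-0.7, 0.8, 0.3]
opening: 0.0849
(array([ 0.59830387, -0.27803838,  0.14733084]), np.float64(0.9273325609899428)) (array([ 0.59836396, -0.27792417,  0.141135  ]), np.float64(0.92751578664517))
t 19.2 pos [ 0.599  -0.2778  0.103 ] yaw 158.3 j [-0.45  0.66  0.28  1.21  0.03 -0.07] shift [-0.0003 -0.0032  0.077 ] spin 0.0008
```

View pics/w7.png

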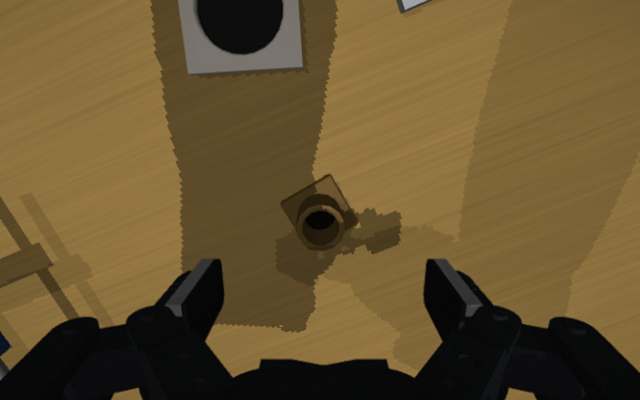

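The bushing, at (320,215), is centred between the fingers.

```bash
python3 -m inch '{"xyz":[[0,-0.003,0.03],[0,-0.003,0.06],[0,-0.003,0.077],[0,-0.003,0.077],[0,-0.003,0.077],[0,-0.003,0.077]],"spin":[0,0,0,0,0,0]}' 0.085
python3 -m inch '{"xyz":[[0,0,0],[0,0,0],[0,0,0],[0,0,0],[0,0,0],[0,0,0],[0,0,0],[0,0,0],[0,0,0],[0,0,0]],"spin":[0,0,0,0,0,0,0,0,0,0]}' 0.0
python3 -m inch '{"xyz":[[0,0,-0.04],[0,0,-0.08],[0,0,-0.12],[0,0,-0.12],[0,0,-0.12]],"spin":[0,0,0,0,0]}' 0.0
python3 - <<'E'
from h import *
go(.437,.1335,.12,179)
E
```

```text
time_s: 19.8
tool_pos: [0.5993, -0.2788, 0.027]
orientation: [-0.003, 0.188, 0.982, 0.018]
ft_force: [0.4, 0.2, 0.5]
opening: 0.0846
time_s: 20.8
tool_pos: [0.5985, -0.2785, 0.0259]
orientation: [-0.004, 0.188, 0.982, 0.018]
ft_force: [0.1, 1.3, 5.7]
opening: 0.0288
time_s: 21.3
tool_pos: [0.5986, -0.2832, 0.1453]
orientation: [-0.004, 0.188, 0.982, 0.018]
ft_force: [-0.8, -0.6, -2.8]
opening: 0.0284
t 21.3 pos [ 0.5986 -0.2832  0.1453] yaw 158.3 j [-0.46  0.63  0.35  1.3   0.03 -0.08] shift [0.3039 0.3262 0.0411] spin -0.3614
```

```bash
python3 -m inch '{"xyz":[[0.304,0.326,0],[0.304,0.326,0],[0.304,0.326,0],[0.304,0.326,0],[0.304,0.326,0],[0.304,0.326,0],[0.304,0.326,0.041],[0.304,0.326,0.041],[0.304,0.326,0.041],[0.304,0.326,0.041],[0.304,0.326,0.041],[0.304,0.326,0.041],[0.304,0.326,0.041],[0.304,0.326,0.041]],"spin":[-0.36,-0.36,-0.36,-0.36,-0.36,-0.36,-0.36,-0.36,-0.36,-0.36,-0.36,-0.36,-0.36,-0.36]}' 0.0
python3 - <<'E'
from h import *
p=grab_frame("wrist");save(p,"w8.png")
for n,v,z in(("nest_bushing",(.437,.134,.51),0),("bushing",(.437,.134,.51),.094),("reducer",(.448,.268,0),0)): print(n,fit(p,n,v,z))
go(.437,.1335,.0312,179)
E
```

```text
time_s: 22.7
tool_pos: [0.437, 0.1324, 0.1201]
orientation: [-0.001, 0.011, 1.0, 0.019]
ft_force: [0.3, -0.0, -3.0]
opening: 0.0289
nest_bushing (array([0.43791504, 0.13256089, 0.50969397]), np.float64(0.680938675836635))
bushing None
reducer None
t 22.9 pos [0.4368 0.133  0.1203] yaw 178.8 j [ 0.27  0.25 -0.33  0.98  0.04  0.29] shift [-0.0004 -0.0029  0.089 ] spin -0.003
```

View pics/w8.png

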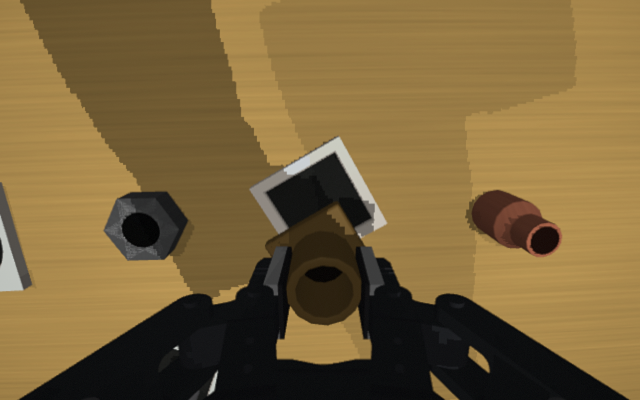

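The bushing is held with its flange parallel to its nest, centred near column 320. Lowering.

```bash
python3 -m inch '{"xyz":[[0,-0.001,0.04],[0,-0.003,0.07],[0,-0.003,0.085],[0,-0.003,0.0893],[0,-0.003,0.0893],[0,-0.003,0.0893]],"spin":[0,0,0,0,0,0]}' 0.0
python3 -m inch '{"xyz":[[0,0,0],[0,0,0],[0,0,0],[0,0,0],[0,0,0],[0,0,0]],"spin":[0,0,0,0,0,0]}' 0.085
python3 -m inch '{"xyz":[[0,0,-0.04],[0,0,-0.08],[0,0,-0.1],[0,0,-0.1]],"spin":[0,0,0,0]}' 0.085
python3 - <<'E'
from h import *
p=grab_frame("wrist");save(p,"w9.png")
for n,v,z in(("nest_bushing",(.437,.134,.51),0),("bushing",(.437,.134,.51),.004),("reducer",(.448,.268,0),0)): print(n,fit(p,n,v,z))
go(.448,.2675,.12,179)
E
```

```text
time_s: 23.5
tool_pos: [0.4371, 0.1342, 0.0315]
orientation: [-0.0, 0.01, 1.0, 0.019]
ft_force: [0.7, 1.0, -2.1]
opening: 0.0283
time_s: 24.1
tool_pos: [0.4362, 0.1341, 0.0309]
orientation: [-0.001, 0.009, 1.0, 0.019]
ft_force: [0.5, 0.5, 0.4]
opening: 0.0851
time_s: 24.5
tool_pos: [0.4389, 0.1309, 0.134]
orientation: [0.002, 0.009, 1.0, 0.02]
ft_force: [-0.1, -0.1, 0.2]
opening: 0.0849
nest_bushing (array([0.43789435, 0.13198963, 0.50212935]), np.float64(0.6675321489174657))
bushing (array([0.43729465, 0.13321651, 0.53458312]), np.float64(0.9517547550917353))
reducer (array([0.44791957, 0.26745368, 0.09139817]), np.float64(0.970381679389313))
t 24.7 pos [0.4353 0.13   0.1294] yaw 178.9 j [ 0.27  0.24 -0.32  1.01  0.04  0.29] shift [-0.0102  0.1373  0.0145] spin -0.0014
```

View pics/w9.png

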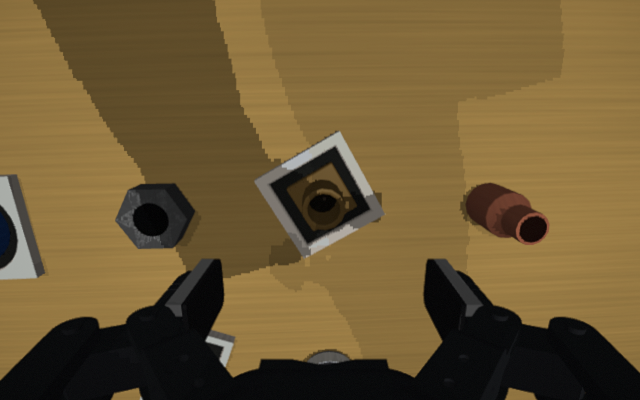

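The bushing is seated in its recess, at (322,200). Next is the reducer, at (510,213).

```bash
python3 -m inch '{"xyz":[[-0.01,0.137,0.015],[-0.01,0.137,0.015],[-0.01,0.137,0.015],[-0.01,0.137,0.015],[-0.01,0.137,0.015],[-0.01,0.137,0.015]],"spin":[0,0,0,0,0,0]}' 0.085
python3 - <<'E'
from h import *
p=grab_frame("wrist")
print(fit(p,"reducer",(.448,.2675,0)))
go(.448,.2675,.02,179)
E
```

```text
time_s: 25.3
tool_pos: [0.448, 0.2662, 0.1198]
orientation: [-0.002, 0.01, 1.0, 0.018]
ft_force: [0.1, -0.6, 0.5]
opening: 0.0851
(array([0.44848173, 0.26758539, 0.1146939 ]), np.float64(0.9501706186018024))
t 25.4 pos [0.4486 0.2661 0.1205] yaw 178.8 j [ 0.52  0.36 -0.17  1.02  0.03  0.54] shift [ 0.0002 -0.0024  0.1005] spin -0.0031
```

```bash
python3 -m inch '{"xyz":[[0,-0.002,0.04],[0,-0.0025,0.08],[0,-0.0025,0.1],[0,-0.0025,0.1],[0,-0.0025,0.1],[0,-0.0025,0.1]],"spin":[0,0,0,0,0,0]}' 0.085
python3 -m inch '{"xyz":[[0,0,0],[0,0,0],[0,0,0],[0,0,0],[0,0,0],[0,0,0],[0,0,0],[0,0,0],[0,0,0],[0,0,0]],"spin":[0,0,0,0,0,0,0,0,0,0]}' 0.0
python3 -m inch '{"xyz":[[0,0,-0.04],[0,0,-0.08],[0,0,-0.12],[0,0,-0.12],[0,0,-0.12]],"spin":[0,0,0,0,0]}' 0.0
python3 - <<'E'
from h import *
go(.4625,-.2735,.12,158)
E
```

```text
time_s: 26.0
tool_pos: [0.4502, 0.2691, 0.0227]
orientation: [0.0, 0.01, 1.0, 0.02]
ft_force: [0.7, -0.5, -0.4]
opening: 0.085
time_s: 27.0
tool_pos: [0.4492, 0.2692, 0.0219]
orientation: [-0.001, 0.009, 1.0, 0.02]
ft_force: [-1.4, -0.7, 5.0]
opening: 0.0333
time_s: 27.5
tool_pos: [0.4494, 0.2645, 0.1417]
orientation: [-0.0, 0.009, 1.0, 0.02]
ft_force: [-1.2, -0.4, -2.2]
opening: 0.0334
t 27.5 pos [0.4494 0.2645 0.1417] yaw 178.9 j [ 0.51  0.34 -0.14  1.07  0.03  0.53] shift [-2.330e-02 -5.381e-01  5.000e-04] spin 0.3651
```

```bash
python3 -m inch '{"xyz":[[-0.023,-0.538,0],[-0.023,-0.538,0],[-0.023,-0.538,0],[-0.023,-0.538,0],[-0.023,-0.538,0],[-0.023,-0.538,0],[-0.023,-0.538,0],[-0.023,-0.538,0],[-0.023,-0.538,0],[-0.023,-0.538,0],[-0.023,-0.538,0],[-0.023,-0.538,0],[-0.023,-0.538,0],[-0.023,-0.538,0],[-0.023,-0.538,0],[-0.023,-0.538,0]],"spin":[0,0,0,0,0,0,0,0,0,0,0,0,0,0,0,0]}' 0.0
python3 - <<'E'
from h import *
p=grab_frame("wrist");save(p,"w10.png")
print(fit(p,"nest_reducer",(.4625,-.274,-.32)))
go(.4625,-.2743,.027,178.9)
E
```

```text
time_s: 29.1
tool_pos: [0.4618, -0.2724, 0.1201]
orientation: [-0.001, 0.008, 1.0, 0.019]
ft_force: [-0.6, 0.0, -1.2]
opening: 0.0332
(array([ 0.46293086, -0.27488914, -0.32734403]), np.float64(0.7939781854376046))
t 29.2 pos [ 0.462  -0.2728  0.1203] yaw 179.0 j [-0.55  0.41 -0.09  1.09  0.03 -0.53] shift [-0.0008 -0.0051  0.0932] spin 0.0019
```

View pics/w10.png

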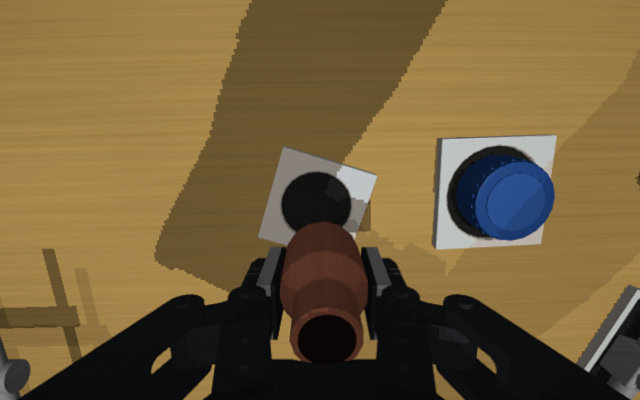

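The reducer is held upright over its nest, with the recess at (316,203).

```bash
python3 -m inch '{"xyz":[[-0.001,-0.002,0.04],[-0.001,-0.005,0.075],[-0.001,-0.005,0.09],[-0.001,-0.005,0.0935],[-0.001,-0.005,0.0935],[-0.001,-0.005,0.0935]],"spin":[0,0,0,0,0,0]}' 0.0
python3 -m inch '{"xyz":[[0,0,0],[0,0,0],[0,0,0],[0,0,0],[0,0,0],[0,0,0]],"spin":[0,0,0,0,0,0]}' 0.085
python3 -m inch '{"xyz":[[0,0,-0.03],[0,0,-0.06],[0,0,-0.1],[0,0,-0.14],[0,0,-0.14],[0,0,-0.14]],"spin":[0,0,0,0,0,0]}' 0.085
python3 - <<'E'
from h import *
p=grab_frame("wrist")
print(fit(p,"reducer",(.4625,-.274,0),.004))
t=grab_frame("top");s=grab_frame("scene")
a=p["color"][100:340,80:640];b=s["color"][120:340,200:460]
cv2.imwrite("pics/fin.png",np.vstack([cv2.resize(a,(640,274)),cv2.resize(b,(640,310))])[:,:,::-1])
q=dict(valve=(.611,.002,-.37),cap=(.455,-.142,0),bushing=(.437,.133,.52),reducer=(.4625,-.274,0),hex_nut=(.448,.006,.5),sealant_jar=(.605,.135,0))
for n,v in q.items():
    z=0 if n in("hex_nut","sealant_jar") else .004
    for c in(t,s):
        r=fit(c,n,v,z)
        if r: print(n,np.round(r[0],3),round(r[1],2))
E
```

```text
time_s: 29.8
tool_pos: [0.4629, -0.275, 0.0269]
orientation: [-0.001, 0.009, 1.0, 0.019]
ft_force: [0.9, -0.0, -1.2]
opening: 0.0336
time_s: 30.4
tool_pos: [0.4625, -0.2752, 0.0266]
orientation: [-0.001, 0.01, 1.0, 0.019]
ft_force: [0.5, 0.2, -0.5]
opening: 0.085
time_s: 31.0
tool_pos: [0.4634, -0.281, 0.1677]
orientation: [0.0, 0.01, 1.0, 0.018]
ft_force: [-0.3, 0.5, -0.5]
opening: 0.0853
(array([ 0.46260014, -0.27619273,  0.14423949]), np.float64(0.9606988320265478))
valve [ 0.611  0.003 -0.388] 0.87
valve [ 0.609  0.003 -0.381] 0.84
cap [ 0.456 -0.141  0.062] 0.95
cap [ 0.456 -0.139 -0.082] 0.93
bushing [0.437 0.134 0.515] 0.93
bushing [0.436 0.135 0.634] 0.88
reducer [ 0.462 -0.273  0.165] 0.72
reducer [ 0.461 -0.274  0.061] 0.9
hex_nut [0.448 0.007 0.505] 0.96
hex_nut [0.446 0.009 0.56 ] 0.94
sealant_jar [0.604 0.135 0.061] 0.85
sealant_jar [0.605 0.133 0.02 ] 0.82
```

View pics/fin.png

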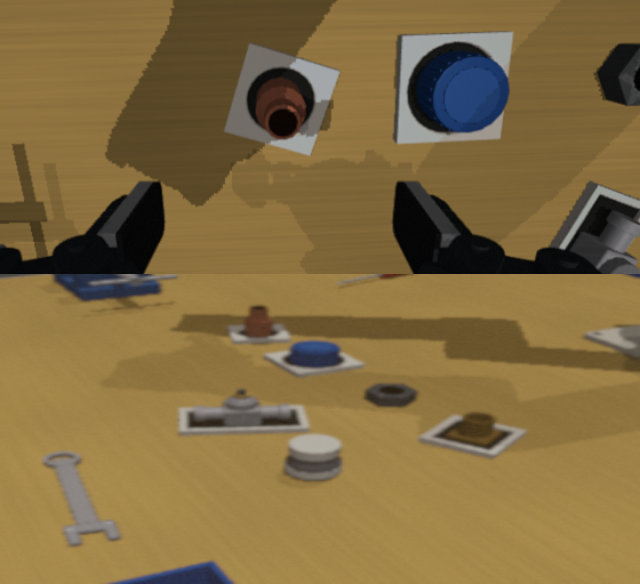

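All four parts stand upright in their nests: reducer (258,325), cap (315,355), valve (243,412) and bushing (478,428). The nut and jar haven't moved, and the gripper is clear.

```bash
python3 -c "
from h import *
print(ticket.sign_off())"
```

```text
the job is handed in; nothing more can be done
None
```

All four parts are in their nests and the job is handed in. I placed them in the order given: valve, cap, bushing, reducer. It took about 31 s of the 141 s allowed.

- **Placement:** In the last wrist, top and scene pictures, each part stands upright. The fitted centres are within about 2–3 mm of their nest centres, with 7–9 mm of clearance around each part.
- **Bystanders:** The hex nut and the sealant jar measure where they started, within about 2–5 mm, which is as closely as the cameras agree.
- **Forces:** The wrist force readings, taken at the end of each move, stayed below about 7 N. The gripper was clear of everything at hand-in.

**What went wrong:** My first move drove joint 6 to its end stop (3.14 rad). That left the tool tilted by about 2.3° for the rest of the job. I worked around it by releasing each part about 1 mm above its recess floor so it could settle flat.

**Weaker checks:**
- The final top-view outline match for the reducer was poor (0.72), possibly because the arm was nearby. Its position still agreed with the wrist and scene views, which matched at 0.96 and 0.90.
- I judged "flat on the floor" from the pictures and fits alone, because there is no depth camera.

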